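# Post a vial and hold the return box open

### The job

Drop the small capped vial that stands on the right-hand front part of the desk through the round hole in the closed lid of the return box. Only then lift the lid by its bar handle and hold it open at 45 degrees from closed so that a colleague can look inside and take the vial out: the lid falls shut by itself, so finish with the gripper still holding the handle there, at rest. Leave everything else on the desk where it stands.

Things in the scene. Friction and masses are not known exactly. Their poses are not given: they have to be found in the camera images.
- box: Return box: grey plastic box with a flat hinged lid, fixed to the desk, 160 mm deep (its x) by 200 mm wide (its y), 90 mm high without the lid, walls and floor 4 mm, empty. Origin at the centre of its underside; x points from the front (with the bar handle and a blank paper label) to the hinge side, z up. It is turned up to 0.3 rad from facing the robot.
- lid (a joint): Lid angle: 0 rad shut, growing as the front edge rises; 45 degrees is 0.785; stop at 1.4. No spring or stay: its weight (about 0.3 kg with the handle, 164 x 204 mm plate, 6 mm thick, top face 97 mm above the desk when shut) drops it shut from any angle when let go.
- lid_hinge (a point): Middle of the lid's hinge line along the box's rear top edge, 90 mm above the desk. The hinge axis is the box's y axis. Axes turn with the lid (parallel to the box's when shut).
- lid_handle (a point): Middle of the lid's steel bar handle: round bar 10 mm thick, 100 mm long along the box's y, its axis 40 mm above the lid's top face and 136 mm above the desk when shut, on a post at each end. In the lid's frame it lies 135 mm in front of (-x) and 46 mm above the hinge. The bar can turn between the finger pads, so the gripper may stay upright as the lid rises. Axes turn with the lid.
- lid_hole (a point): Centre of the round hole in the lid, at the lid's top face (97 mm above the desk when shut): 44 mm across, through the 6 mm plate, with a thin dark rim; 53 mm in front of the hinge and 82 mm behind the handle, midway across the box.
- vial_center (a point): Centre, half-way up, of the small white vial with a cap, 24 mm thick and 51 mm tall, about 22 g, standing upright on the right-hand front part of the desk (the smallest of the four loose upright things there; the vials far back by the printer are fixed and not meant). Its straight body is at least 40 mm tall; z up through the cap.
- dropper_center (a point): Centre of a brown dropper bottle with a tall rubber teat, 34 mm thick, 102 mm tall, standing loose. To be left alone.
- stamp_center (a point): Centre of a wooden rubber stamp, 29 x 55 mm foot, 73 mm tall, standing loose. To be left alone.
- carton_center (a point): Centre of an upright paper carton, 60 x 60 mm, 85 mm tall, standing loose. To be left alone.
Not all that is in view belongs to the job. What is shaped like the part that bears vial_center but blue or purple is not meant.

How it is judged:
By the outcome, as a careful person would: the job done as asked, in the order asked, and still so for the second after the job is handed in, while the arm keeps its last pose, push and grip.
It also fails if it takes over 54 s, if anything falls off the work surface, if the arm or the gripper's body presses on something with over 40 N, if the wrist force passes 120 N, or if a joint passes its speed limit or range.

### The arm

A 7-joint arm with a two-finger parallel gripper is mounted at the origin on a cart in front of the work surface, level with it; the furniture and walls round the work are solid. World frame = base frame: x ahead of the robot, y to its left, z up, the work surface at z = 0. Lengths are in m, angles in rad, forces in N, time in s.
With the tool pointing down it reaches from about 0.4 to 0.85 m from the base axis. Payload 4.5 kg.
Tool frame: the origin (TCP) lies between the finger pads; the fingertips stand 19 mm ahead of it and the grasp point (between the pads) is the TCP (r.nose_length is the distance from the TCP to the fingertips, in m); z points along the fingers, x is the direction in which the jaws open and shut, and the axes are right-handed (so a half turn about z gives the same grasp; the last joint's range is limited). The gripper opens to 88 mm and grips with 3 to 60 N. Pads are 18 mm wide; open, the fingers measure 123 mm over their backs; the gripper's body (75 mm by 187 mm) begins 45 mm behind the grasp point.
Start: joints at [1.176, 0.689, -0.195, 1.565, 0.157, 0.902, -0.215], TCP at [0.26, -0.568, 0.258] pointing down, gripper open.
Joint ranges: [-3.01, 3.01], [-0.46, 2.08], [-1.47, 1.51], [0.13, 2.56], [-1, 4.14], [0.04, 2.09], [-2.66, 2.66]. Speed limits (rad/s): [2.57, 2.57, 3.14, 3.14, 3.14, 3.14, 3.14].

### API

Orientations are given as a unit quaternion [x, y, z, w].
In Python, from plant import get_state, vision, r gives the robot as it stands.
- The arm moves only by the tool play_rows, never from a script. Its argument "deltas" is a list that holds one entry, the list of rows, each a list of 7 numbers: the gripper command: -1 is fully open, 1 is shut, values between are in proportion, then the shift along the tool's x, y, z normalised to -1 to 1, where 1 is 300 mm, then the turn, a rotation vector about the tool's x, y, z normalised to -1 to 1, where 1 is pi rad. A call has 1 to 5 rows; each row is the pose to reach, as a shift and turn from the pose measured when the call began, along the tool's axes at that moment, turning the shorter way round; what a row does not reach only later rows make up. A row lasts 1/8 s, in which the tool goes at most 62.5 mm and 10.7 degrees, less where a joint would pass 70% of its speed; a pose out of reach is approached as far as the arm can. A call with a number of a shift or a turn outside -1 to 1 is refused whole. A call with a gripper value outside its range is refused whole. The fingers move at their own pace and stop on an object; "force" is the grip in N (left out, the last holds). Time passes only in rows, so rows that repeat a pose let the fingers close. It gives the time, the measured TCP pose, the force and the opening at its end, in the units of the state.
- get_state(): the state, without advancing time (a new reading comes with each control period).
- vision.snapshot(name): name is "scene" or "top" or "wrist"; returns the picture (420x560x3 uint8, red, green, blue); there is no depth.
- vision.camera_model(name): a dict with "vfov" (degrees; the focal length in pixels is half the picture's height over the tangent of half this angle, whatever the lens; pixels are square), "cx", "cy" (the principal point, pixels), "world_to_cam" (4x4, takes a point from world to camera coordinates). Camera axes: x right, y up, looking along -z (the intrinsics and any distortion apply to the point x, -y, -z); pixel columns grow to the right and rows downward; lengths in m; the calibration is good to about 2 mm. A picture is of the moment at which its call begins: read the wrist's pose just before it. camera_model takes no time and is no camera call; for the wrist camera it gives the pose at the moment of the call.
- r.finish_job(): hands the job in, once; it reports no verdict.
The state is a dict: "clock": time; "q": joint angles; "qd": joint speeds; "joint_torque": joint torques, N m; "tool_pos": TCP position; "eef_rot": TCP orientation; "contact_force": force on the tool from outside, world axes, zero at the start; "moment": the same for the moment, N m; "opening": opening from 0.0 (shut) to 1.0 (fully open).
Only numpy, scipy, OpenCV 4.12 (cv2) and the standard library are available. Lean on these libraries where they do the work, as an engineer would, in place of code of your own. Each camera call takes 0.05 s, during which the arm holds its last target.

## Working session

There is one attempt and no reset: what is moved stays moved. The work goes in short steps, Python scripts to look and compute and a tool call to move; the robot and the scene stay as the last step left them, time stands still between calls to the robot, and variables do not carry over. Pictures are saved under pics/ and viewed, and the job is handed in when it is done.

Besides the shell and the picture viewer there is one more tool, called by a JSON object that holds its "api" and its "payload". play_rows: Moves the arm, as the interface text tells. Scaled input: -1 to 1 covers 300 mm each way for a shift and pi rad each way for a turn. Its arguments: {"type":"object","properties":{"deltas":{"type":"array"},"force":{"type":"number"}},"required":["deltas"]}

```bash
mkdir -p pics; ls; python3 - <<'E'
from plant import get_state, vision, r
import cv2
s=get_state();print(s)
for n in ["scene","top","wrist"]:
    m=vision.camera_model(n);print(n,m)
    cv2.imwrite(f"pics/{n}0.png",vision.snapshot(n)[:,:,::-1])
E
```

```text
pics
{'clock': 0.0, 'q': array([ 1.1757807 ,  0.68998107, -0.19450168,  1.56636795,  0.15730525,
        0.90250933, -0.21510008]), 'qd': array([ 0.00152492, -0.00077032, -0.0003251 , -0.00190833,  0.0005226 ,
        0.00106209,  0.00138121]), 'joint_torque': array([-4.21584764e-04, -5.27561760e+01, -1.26683526e+00, -1.53426647e+01,
       -5.25032845e-02,  6.67087079e-03,  1.76122639e-04]), 'tool_pos': array([ 0.25956405, -0.5678763 ,  0.25690515]), 'eef_rot': array([ 8.41387665e-01, -5.40431235e-01, -8.26565428e-04, -4.41264893e-04]), 'contact_force': array([ 1.0082788 , -0.79943758,  0.07941477]), 'moment': array([0.03540007, 0.06167433, 0.01634085]), 'opening': 0.9997313621608805}
scene {'vfov': 45.28008166671549, 'cx': 272.80585821777964, 'cy': 203.43266932241204, 'world_to_cam': array([[-0.83702487, -0.54694724,  0.01543014,  0.42883683],
       [ 0.35114586, -0.51532442,  0.78175273, -0.30642211],
       [-0.41962597,  0.6597647 ,  0.62339761, -0.92334679],
       [ 0.        ,  0.        ,  0.        ,  1.        ]])}
top {'vfov': 42.163338783664216, 'cx': 282.9187636855729, 'cy': 199.5702908184791, 'world_to_cam': array([[ 0.05300941, -0.99858376,  0.00452619, -0.06870166],
       [ 0.97516949,  0.05274139,  0.2150879 , -0.5572212 ],
       [-0.215022  , -0.00698788,  0.97658421, -1.33220374],
       [ 0.        ,  0.        ,  0.        ,  1.        ]])}
wrist {'vfov': 63.99586230662722, 'cx': 279.71012270647554, 'cy': 204.65413176184725, 'world_to_cam': array([[ 0.41623723, -0.90925383, -0.00201116, -0.62465905],
       [ 0.86582298,  0.39702901, -0.30449716,  0.0426325 ],
       [ 0.2776637 ,  0.12500174,  0.95251112, -0.39046278],
       [ 0.        ,  0.        ,  0.        ,  1.        ]])}
```

View pics/scene0.png

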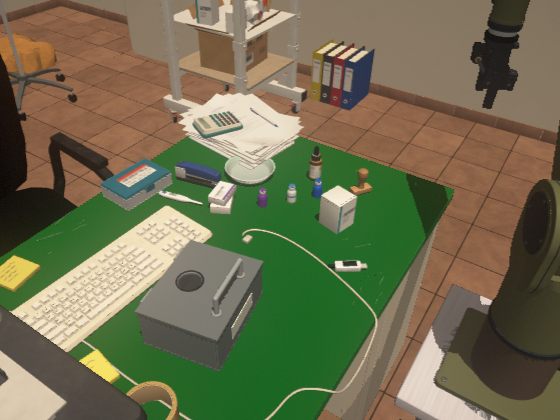

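View pics/top0.png

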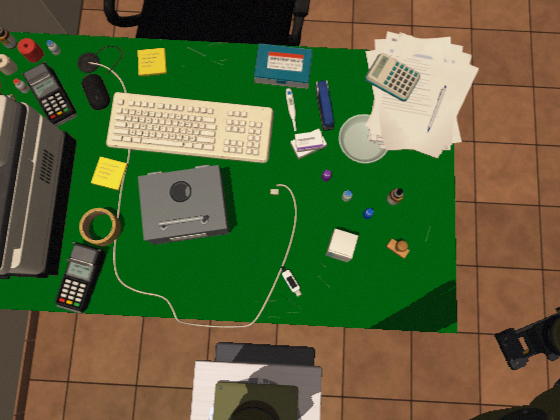

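View pics/wrist0.png

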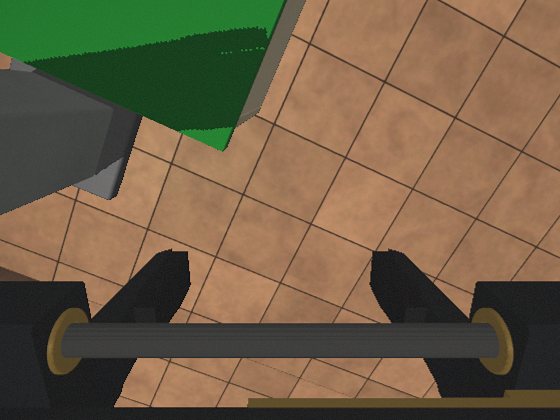

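Candidates for the vial are:
- whitish vial: scene (292,194), top (347,196)
- blue: scene (318,188), top (369,213)
- purple: scene (262,197), top (327,175)
- fixed vials by the printer: top (5..55, 40..90)

I choose the whitish one and check it in a crop.

```bash
cat > h.py <<'E'
import numpy as np, cv2
from plant import get_state, vision, r
def K(m): 
    f=210/np.tan(np.radians(m['vfov'])/2); return f,m['cx'],m['cy']
def ray(m,u,v):
    f,cx,cy=K(m); d=np.array([(u-cx)/f,-(v-cy)/f,-1.]); T=m['world_to_cam']; R=T[:3,:3]
    o=-R.T@T[:3,3]; d=R.T@d; return o,d/np.linalg.norm(d)
def onz(m,u,v,z):
    o,d=ray(m,u,v); return o+d*(z-o[2])/d[2]
def proj(m,p):
    f,cx,cy=K(m); c=m['world_to_cam'][:3,:3]@np.array(p)+m['world_to_cam'][:3,3]
    return np.array([cx+f*c[0]/-c[2], cy-f*c[1]/-c[2]])
def tri(rays):
    A=np.zeros((3,3));b=np.zeros(3)
    for o,d in rays:
        P=np.eye(3)-np.outer(d,d);A+=P;b+=P@o
    x=np.linalg.solve(A,b); return x,[np.linalg.norm(np.cross(x-o,d)) for o,d in rays]
E
python3 - <<'E'
import cv2,numpy as np
a=cv2.imread('pics/scene0.png');b=cv2.imread('pics/top0.png')
c=cv2.resize(a[140:240,240:380],None,fx=4,fy=4,interpolation=cv2.INTER_NEAREST)[:400,:560]
cv2.imwrite('pics/c1.png',c)
cv2.imwrite('pics/c2.png',cv2.resize(b[150:270,120:420],None,fx=2.6,fy=2.6,interpolation=cv2.INTER_CUBIC))
cv2.imwrite('pics/c3.png',cv2.resize(a[230:370,130:280],None,fx=4,fy=4,interpolation=cv2.INTER_CUBIC))
E
```

```text
(no output)
```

View pics/c1.png

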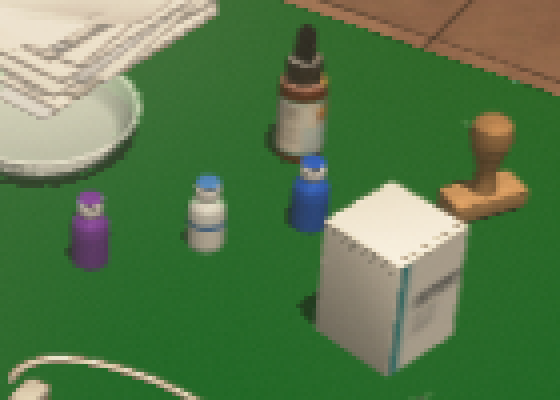

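View pics/c2.png

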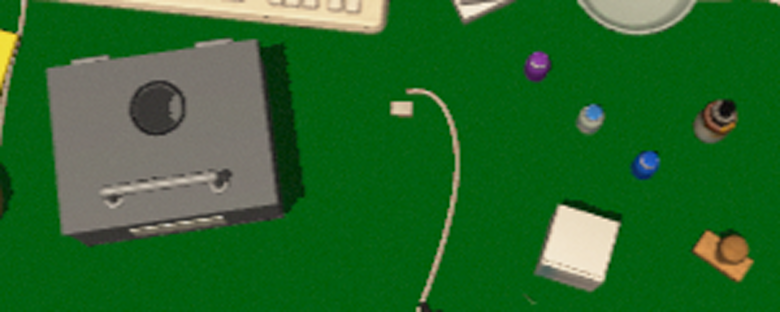

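View pics/c3.png

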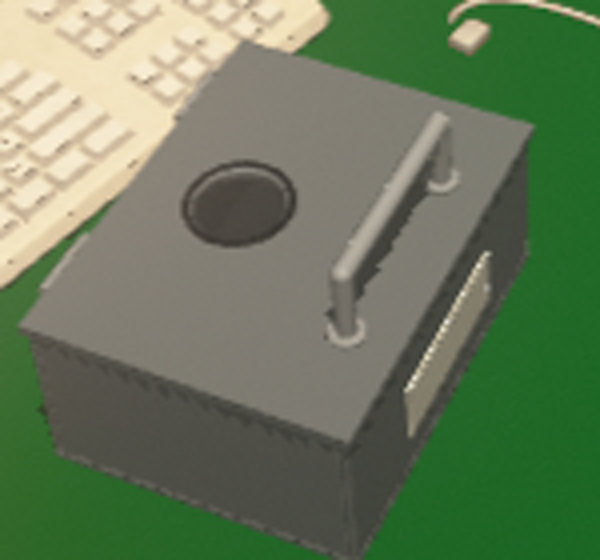

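The crop confirms it: the white-bodied vial with the light-blue cap, scene (292,194), is the one meant. The blue and purple vials are decoys. Next I locate the vial and lid features.

```bash
python3 - <<'E'
from h import *
mt=vision.camera_model('top');ms=vision.camera_model('scene')
t=lambda u,v:(120+u/2.6-.3,150+v/2.6-.3)
s=lambda u,v:(130+u/4-.4,230+v/4-.4)
s1=lambda u,v:(240+u/4-.4,140+v/4-.4)
print('cap top',tri([ray(mt,*t(594,111)),ray(ms,*s1(209,181))]))
print(onz(mt,*t(594,111),.051),onz(ms,*s1(209,181),.051),onz(ms,*s1(207,247),.0))
print('hole',onz(mt,*t(157.5,107.5),.097),onz(ms,*s(239,203),.097),tri([ray(mt,*t(157.5,107.5)),ray(ms,*s(239,203))]))
L=[(48,70),(258,40),(283,208),(62,235)]
print('lid corners top',[onz(mt,*t(*p),.097).round(4) for p in L])
L=[(22,327),(243,40),(533,125),(348,442)]
print('lid corners scene',[onz(ms,*s(*p),.097).round(4) for p in L])
print('handle top',[onz(mt,*t(*p),.138).round(4) for p in [(104,193),(227,177)]])
print('handle sc',[onz(ms,*s(*p),.138).round(4) for p in [(342,272),(440,120)]])
print('dropper foot',onz(ms,*s1(302,155),0),'blue',onz(ms,*s1(310,225),0),'purple',onz(ms,*s1(90,263),0),'carton',[onz(ms,*s1(*p),.085) for p in [(392,182),(467,226),(402,268),(322,222)]])
E
```

```text
cap top (array([ 0.59029799, -0.20606472,  0.05117799]), [np.float64(1.0549880413439825e-05), np.float64(1.0549880413527162e-05)])
[ 0.59033077 -0.2060889   0.051     ] [ 0.590429   -0.20627258  0.051     ] [ 0.58834304 -0.20419302  0.        ]
hole [0.56004478 0.21787714 0.097     ] [0.56089372 0.21771418 0.097     ] (array([0.56023287, 0.21794402, 0.09747776]), [np.float64(0.00032426055385409707), np.float64(0.00032426055385422793)])
lid corners top [array([0.5914, 0.3268, 0.097 ]), array([0.6324, 0.1269, 0.097 ]), array([0.4692, 0.0904, 0.097 ]), array([0.4324, 0.296 , 0.097 ])]
lid corners scene [array([0.5921, 0.3282, 0.097 ]), array([0.6335, 0.1296, 0.097 ]), array([0.4745, 0.0967, 0.097 ]), array([0.4341, 0.2959, 0.097 ])]
handle top [array([0.4678, 0.2511, 0.138 ]), array([0.4887, 0.1397, 0.138 ])]
handle sc [array([0.4702, 0.2506, 0.138 ]), array([0.4896, 0.1523, 0.138 ])]
dropper foot [ 0.58766199 -0.32821497  0.        ] blue [ 0.54449458 -0.26231616  0.        ] purple [ 0.64170322 -0.14782489  0.        ] carton [array([ 0.47529516, -0.22802105,  0.085     ]), array([ 0.41845269, -0.21408811,  0.085     ]), array([ 0.43209884, -0.15713507,  0.085     ]), array([ 0.49112278, -0.16917337,  0.085     ])]
```

```bash
cat >> h.py <<'E'
from scipy.spatial.transform import Rotation as Ro
def down(deg):
    a=np.radians(deg); x=[np.cos(a),np.sin(a),0]; z=[0,0,-1]; y=np.cross(z,x)
    return Ro.from_matrix(np.array([x,y,z]).T)
def go(p,deg):
    s=get_state(); R=Ro.from_quat(s['eef_rot'])
    d=R.inv().apply(np.array(p)-s['tool_pos'])/.3
    w=(R.inv()*down(deg)).as_rotvec()/np.pi
    x=R.as_matrix()[:,0]
    print('t',round(s['clock'],2),'pos',s['tool_pos'].round(4),'jaw',round(np.degrees(np.arctan2(x[1],x[0])),1),'F',s['contact_force'].round(1),'op',round(s['opening'],3),'->',d.round(4),w.round(4),'mm',round(300*np.linalg.norm(d)))
E
python3 - <<'E'
from h import *
go([.42,-.39,.22],-55)
E
```

```text
t 0.15 pos [ 0.2596 -0.568   0.2571] jaw -65.4 F [-0.4 -0.2 -0.1] op 0.997 -> [-0.3172 -0.7329  0.124 ] [-0.      0.0005 -0.058 ] mm 242
```

{"api": "play_rows", "payload": {"deltas": [[[-1,-0.08,-0.18,0.03,0,0,-0.015],[-1,-0.16,-0.37,0.06,0,0,-0.03],[-1,-0.24,-0.55,0.09,0,0,-0.045],[-1,-0.317,-0.733,0.124,0,0,-0.058],[-1,-0.317,-0.733,0.124,0,0,-0.058]]], "force": 20}}

```text
clock: 0.78
tool_pos: [0.4245, -0.3841, 0.2193]
eef_rot: [0.89, -0.457, -0.001, -0.003]
contact_force: [-0.2, -0.9, 1.1]
opening: 1.001
```

```bash
python3 - <<'E'
from h import *
go([.59,-.206,.15],-55)
cv2.imwrite("pics/w1.png",vision.snapshot('wrist')[:,:,::-1])
print(get_state()['q'], proj(vision.camera_model('wrist'),[.59,-.206,.051]))
E
```

```text
t 0.78 pos [ 0.4245 -0.3841  0.2193] jaw -54.4 F [-0.2 -0.9  1.1] op 1.001 -> [-0.16   -0.7932  0.235 ] [-0.0013  0.0013  0.0035] mm 253
[ 0.78884657  0.67188877 -0.21207908  1.76381705  0.19512508  0.72869635
 -0.47894085] [ 206.05515184 -151.52725798]
```

View pics/w1.png

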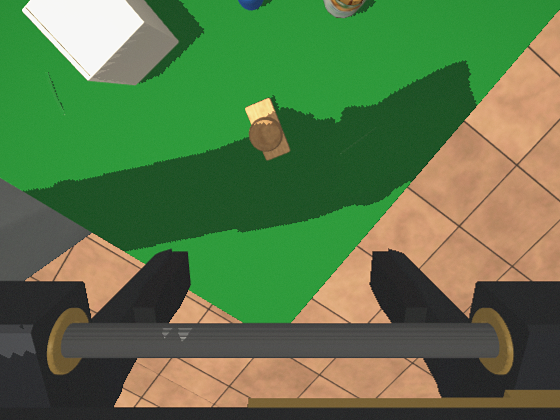

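The wrist picture shows the carton at (100,40), the stamp at (267,133) and the dropper at the top edge (345,5). Moving nearer at height.

{"api": "play_rows", "payload": {"deltas": [[[-1,-0.03,-0.16,0.02,0,0,0],[-1,-0.06,-0.32,0.03,0,0,0],[-1,-0.09,-0.48,0.04,0,0,0],[-1,-0.12,-0.6,0.05,0,0,0],[-1,-0.12,-0.6,0.05,0,0,0]]]}}

```text
clock: 1.45
tool_pos: [0.5493, -0.2522, 0.2047]
eef_rot: [0.889, -0.458, -0.001, -0.002]
contact_force: [-0.3, 0.2, 0.9]
opening: 1.0
```

```bash
python3 - <<'E'
from h import *
go([.59,-.206,.10],-55)
m=vision.camera_model('wrist')
cv2.imwrite("pics/w2.png",vision.snapshot('wrist')[:,:,::-1])
print(proj(m,[.59,-.206,.051]),proj(m,[.59,-.206,.0]))
E
```

```text
t 1.45 pos [ 0.5493 -0.2522  0.2047] jaw -54.5 F [-0.3  0.2  0.9] op 1.0 -> [-0.0454 -0.1991  0.3496] [-0.0008  0.001   0.0028] mm 121
[262.47889805 121.72593151] [265.27809784 118.17394516]
```

View pics/w2.png

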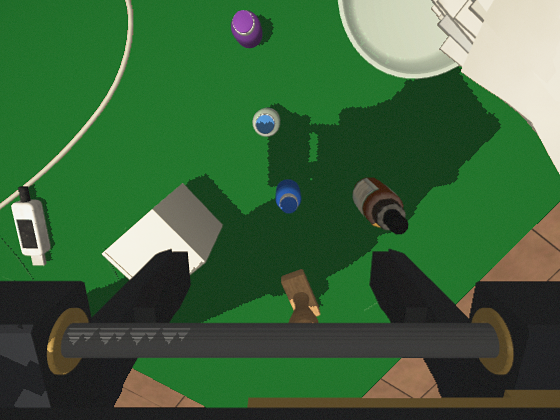

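The vial's cap is at (265,123), predicted (262,122), about 1 mm off. Blue is at (288,197), dropper at (380,205) and purple at (246,28), all clear of the jaw line.

```bash
python3 - <<'E'
from h import *
m=vision.camera_model('wrist')
print(onz(m,265.5,123.5,.051),onz(m,288,200,.051),onz(m,246,25,.051),onz(m,395,224,.1))
go([.59,-.206,.12],-55)
E
```

```text
[ 0.58841442 -0.21178506  0.051     ] [ 0.54627218 -0.26470305  0.051     ] [ 0.63908628 -0.1590855   0.051     ] [ 0.58839754 -0.33008196  0.1       ]
t 1.5 pos [ 0.5475 -0.2547  0.2047] jaw -54.7 F [-0.5 -0.4  0.1] op 1.004 -> [-0.0499 -0.2094  0.2824] [-0.      0.0009  0.0018] mm 107
```

{"api": "play_rows", "payload": {"deltas": [[[-1,-0.025,-0.1,0.1,0,0,0],[-1,-0.05,-0.21,0.2,0,0,0],[-1,-0.05,-0.21,0.28,0,0,0],[-1,-0.05,-0.21,0.28,0,0,0]]]}}

```text
clock: 2.0
tool_pos: [0.5873, -0.2086, 0.1191]
eef_rot: [0.888, -0.461, -0.003, 0.001]
contact_force: [-0.3, -0.3, -0.4]
opening: 0.998
```

```bash
python3 - <<'E'
from h import *
go([.59,-.206,.032],-55)
m=vision.camera_model('wrist')
cv2.imwrite("pics/w3.png",vision.snapshot('wrist')[:,:,::-1])
print(proj(m,[.59,-.206,.051]))
go([.59,-.206,.032],-55)
E
```

```text
t 2.0 pos [ 0.5873 -0.2086  0.1191] jaw -54.9 F [-0.3 -0.3 -0.4] op 0.998 -> [-0.0007 -0.0138  0.2903] [0.0015 0.0015 0.0007] mm 87
[278.22690392 223.50504758]
t 2.05 pos [ 0.5883 -0.2089  0.1205] jaw -54.9 F [ 0.5 -0.3  1.6] op 0.996 -> [-0.004  -0.0111  0.2949] [0.0009 0.0009 0.0006] mm 89
```

View pics/w3.png

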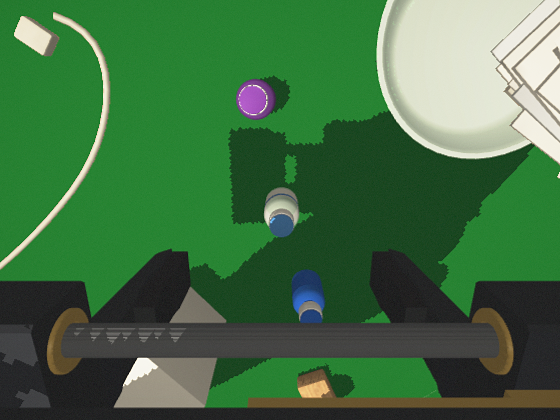

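The vial is centred between the jaws at (281,215), as predicted. Descending and gripping.

{"api": "play_rows", "payload": {"deltas": [[[-1,-0.002,-0.011,0.1,0,0,0],[-1,-0.004,-0.011,0.2,0,0,0],[-1,-0.004,-0.011,0.27,0,0,0],[-1,-0.004,-0.011,0.29,0,0,0],[-1,-0.004,-0.011,0.29,0,0,0]]]}}

```text
clock: 2.68
tool_pos: [0.5902, -0.2067, 0.034]
eef_rot: [0.887, -0.461, -0.001, 0.001]
contact_force: [0.8, -0.9, 0.2]
opening: 0.998
```

{"api": "play_rows", "payload": {"deltas": [[[0.3,0,0,0,0,0,0],[0.8,0,0,0,0,0,0],[0.8,0,0,0,0,0,0],[1,0,0,0,0,0,0],[1,0,0,0,0,0,0]]], "force": 15}}

```text
clock: 3.3
tool_pos: [0.5902, -0.2066, 0.034]
eef_rot: [0.887, -0.461, -0.001, 0.001]
contact_force: [0.3, 0.5, -0.3]
opening: 0.458
```

```bash
python3 - <<'E'
from h import *
go([.59,-.206,.20],-55)
cv2.imwrite("pics/w4.png",vision.snapshot('wrist')[:,:,::-1])
cv2.imwrite("pics/s4.png",cv2.resize(vision.snapshot('scene')[100:260,220:420,::-1],None,fx=3,fy=3))
go([.59,-.206,.20],-55)
E
```

```text
t 3.3 pos [ 0.5902 -0.2066  0.034 ] jaw -54.9 F [ 0.3  0.5 -0.3] op 0.458 -> [-0.0032  0.001  -0.5533] [0.0009 0.0006 0.0004] mm 166
t 3.4 pos [ 0.5902 -0.2066  0.034 ] jaw -54.9 F [ 0.  -0.2 -0.3] op 0.365 -> [-0.0032  0.001  -0.5535] [0.0009 0.0006 0.0004] mm 166
```

View pics/s4.png

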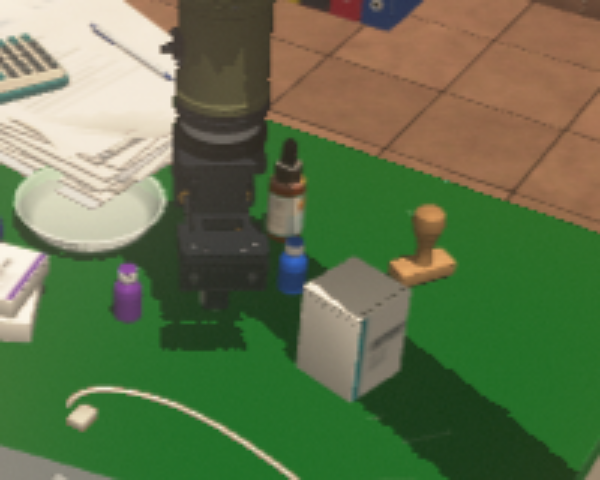

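View pics/w4.png

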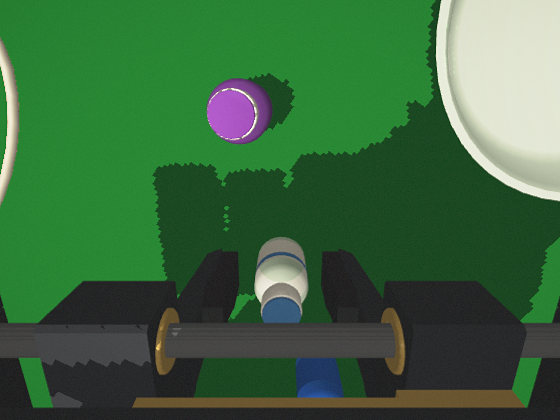

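Everything is still in place and the fingers are still closing (opening 0.365), so I continue.

{"api": "play_rows", "payload": {"deltas": [[[1,0,0,0,0,0,0],[1,0,0,0,0,0,0],[1,0,0,0,0,0,0],[1,0,0,0,0,0,0]]], "force": 15}}

```text
clock: 3.9
tool_pos: [0.5902, -0.2066, 0.0339]
eef_rot: [0.887, -0.461, -0.002, 0.001]
contact_force: [0.3, 0.8, -0.2]
opening: 0.266
```

{"api": "play_rows", "payload": {"deltas": [[[1,0,0,-0.05,0,0,0],[1,0,0,-0.2,0,0,0],[1,0,0,-0.35,0,0,0],[1,0,0,-0.5,0,0,0],[1,0,0,-0.6,0,0,0]]]}}

```text
clock: 4.53
tool_pos: [0.5915, -0.2068, 0.2175]
eef_rot: [0.887, -0.461, 0.0, 0.0]
contact_force: [0.7, -0.1, -0.6]
opening: 0.27
```

```bash
python3 - <<'E'
from h import *
cv2.imwrite("pics/w5.png",vision.snapshot('wrist')[:,:,::-1])
go([.57,.06,.215],-78)
print(get_state()['q'])
E
```

```text
t 4.58 pos [ 0.5934 -0.2073  0.2209] jaw -54.9 F [ 0.9 -0.9  1.9] op 0.263 -> [-0.7744 -0.4479  0.0172] [-0.0014 -0.0015  0.1281] mm 268
[ 0.35507787  0.73314255 -0.16808162  1.59865329  0.15566974  0.81661171
 -0.83559856]
```

View pics/w5.png

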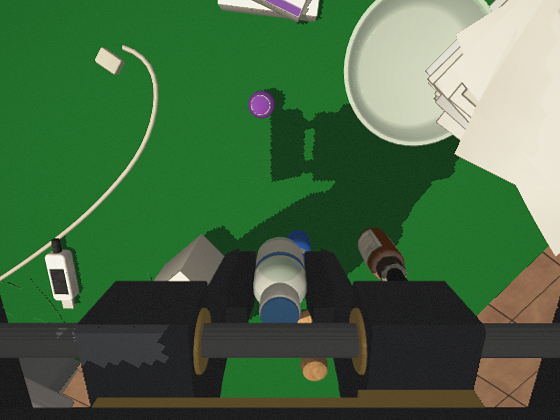

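The vial is held (cap at (280,310)). At the hole I can use the jaw axis along the box x (11.8°), since open fingers reach ±61 mm and the bar lies 77 mm away. That also leaves the wrist set for the handle.

```bash
python3 - <<'E'
from h import *
go([.58,-.02,.22],-22)
E
```

```text
t 4.58 pos [ 0.5934 -0.2073  0.2209] jaw -54.9 F [ 0.9 -0.9  1.9] op 0.263 -> [-0.5369 -0.322   0.0014] [-0.0006 -0.002  -0.183 ] mm 188
```

{"api": "play_rows", "payload": {"deltas": [[[1,-0.13,-0.08,0,0,0,-0.045],[1,-0.27,-0.16,0,0,0,-0.09],[1,-0.4,-0.24,0,0,0,-0.135],[1,-0.537,-0.322,0,0,-0.002,-0.183]]]}}

```text
clock: 5.08
tool_pos: [0.5796, -0.0187, 0.221]
eef_rot: [0.982, -0.189, 0.001, -0.001]
contact_force: [0.9, 0.5, -0.4]
opening: 0.262
```

```bash
python3 - <<'E'
from h import *
go([.565,.19,.2],11.8)
E
```

```text
t 5.08 pos [ 0.5796 -0.0187  0.221 ] jaw -21.7 F [ 0.9  0.5 -0.4] op 0.262 -> [-0.3029 -0.6281  0.0706] [-0.0004 -0.0005 -0.1863] mm 210
```

{"api": "play_rows", "payload": {"deltas": [[[1,-0.08,-0.16,0.02,0,0,-0.045],[1,-0.15,-0.31,0.04,0,0,-0.09],[1,-0.23,-0.47,0.06,0,0,-0.135],[1,-0.303,-0.628,0.07,0,0,-0.186],[1,-0.303,-0.628,0.07,0,0,-0.186]]]}}

```text
clock: 5.7
tool_pos: [0.5634, 0.1963, 0.2007]
eef_rot: [0.994, 0.107, 0.001, -0.003]
contact_force: [-0.3, -0.5, 0.0]
opening: 0.264
```

```bash
python3 - <<'E'
from h import *
go([.56,.218,.15],11.8)
m=vision.camera_model('wrist')
cv2.imwrite("pics/w6.png",vision.snapshot('wrist')[:,:,::-1])
print(proj(m,[.56,.218,.097]))
go([.56,.218,.15],11.8)
E
```

```text
t 5.7 pos [0.5634 0.1963 0.2007] jaw 12.3 F [-0.3 -0.5  0. ] op 0.264 -> [ 0.0038 -0.0723  0.1694] [-0.0018 -0.0008  0.0025] mm 55
[281.41380413 182.06756745]
t 5.75 pos [0.5642 0.1923 0.2004] jaw 11.9 F [-0.4 -0.6 -0.1] op 0.271 -> [ 0.0037 -0.0865  0.1683] [-0.0006 -0.0006  0.0008] mm 57
```

View pics/w6.png

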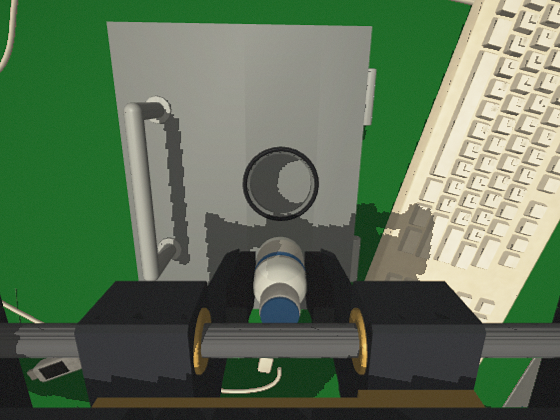

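The hole shows at (281,185), against a predicted (281,182), so my estimate is good to about 1 mm. The lid is aligned with the jaws.

{"api": "play_rows", "payload": {"deltas": [[[1,0.004,-0.045,0.06,0,0,0],[1,0.004,-0.0865,0.12,0,0,0],[1,0.004,-0.0865,0.168,0,0,0],[1,0.004,-0.0865,0.168,0,0,0],[1,0.004,-0.0865,0.168,0,0,0]]]}}

```text
clock: 6.38
tool_pos: [0.5604, 0.2174, 0.1501]
eef_rot: [0.995, 0.104, 0.001, -0.001]
contact_force: [0.3, -0.5, 0.6]
opening: 0.264
```

```bash
python3 - <<'E'
from h import *
go([.56,.218,.123],11.8)
m=vision.camera_model('wrist')
cv2.imwrite("pics/w7.png",vision.snapshot('wrist')[:,:,::-1])
print(proj(m,[.56,.218,.097]))
t=vision.snapshot('scene')[170:370,120:320,::-1]
cv2.imwrite("pics/s7.png",cv2.resize(t,None,fx=3,fy=3))
go([.56,.218,.123],11.8)
E
```

```text
t 6.38 pos [0.5604 0.2174 0.1501] jaw 11.9 F [ 0.3 -0.5  0.6] op 0.264 -> [-0.0012 -0.0023  0.0902] [-0.0005 -0.0006  0.0005] mm 27
[279.32359129 237.92327365]
t 6.47 pos [0.5606 0.2177 0.1506] jaw 11.9 F [ 0.7  0.6 -0.4] op 0.27 -> [-0.002  -0.0014  0.092 ] [-0.0006 -0.0009  0.0005] mm 28
```

View pics/w7.png

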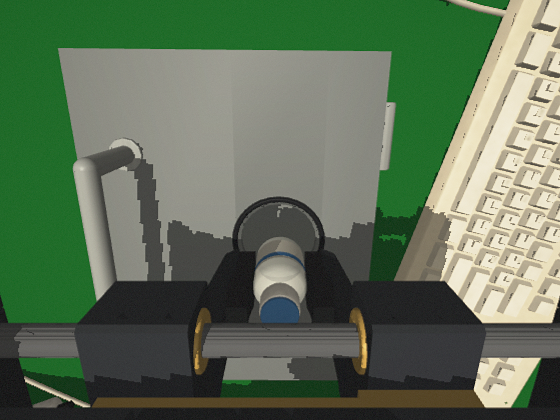

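View pics/s7.png

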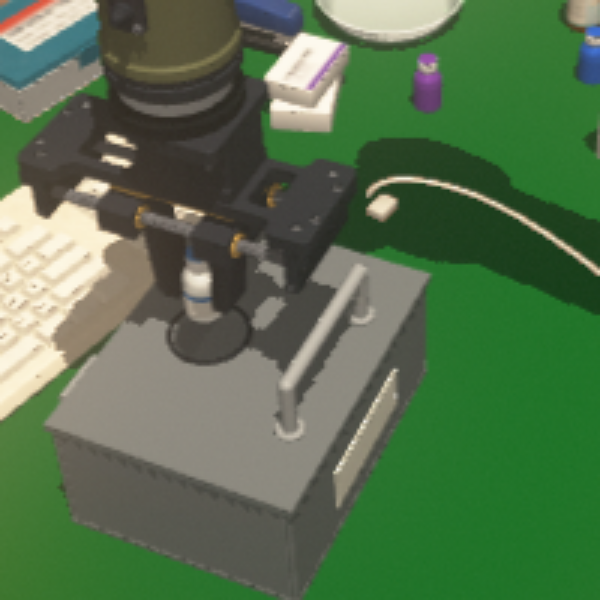

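The vial is upright over the hole (281,238) in both views. Lowering.

{"api": "play_rows", "payload": {"deltas": [[[1,-0.001,-0.001,0.03,0,0,0],[1,-0.002,-0.001,0.06,0,0,0],[1,-0.002,-0.001,0.092,0,0,0],[1,-0.002,-0.001,0.092,0,0,0]]]}}

```text
clock: 6.98
tool_pos: [0.5594, 0.2176, 0.1218]
eef_rot: [0.995, 0.104, 0.0, -0.001]
contact_force: [-0.3, -0.6, -0.8]
opening: 0.268
```

```bash
python3 - <<'E'
from h import *
go([.56,.218,.123],11.8)
cv2.imwrite("pics/w8.png",vision.snapshot('wrist')[:,:,::-1])
E
```

```text
t 6.97 pos [0.5594 0.2176 0.1218] jaw 11.9 F [-0.3 -0.6 -0.8] op 0.268 -> [ 0.0024 -0.001  -0.0039] [-0.0004 -0.0003  0.0006] mm 1
```

View pics/w8.png

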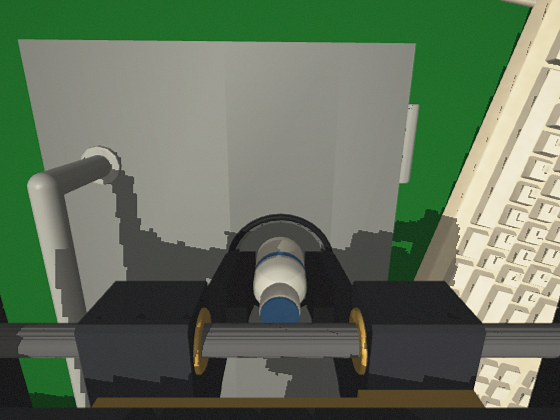

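The vial's foot is inside the rim, with no contact force. Releasing.

{"api": "play_rows", "payload": {"deltas": [[[0,0,0,0,0,0,0],[0,0,0,0,0,0,0],[0,0,0,0,0,0,0],[0,0,0,0,0,0,0],[0,0,0,0,0,0,0]]]}}

```text
clock: 7.65
tool_pos: [0.5598, 0.2178, 0.1225]
eef_rot: [0.995, 0.104, 0.001, -0.001]
contact_force: [-0.7, 0.7, -0.7]
opening: 0.5
```

{"api": "play_rows", "payload": {"deltas": [[[0,0,0,-0.1,0,0,0],[0,0,0,-0.25,0,0,0],[-0.2,0,0,-0.35,0,0,0],[-0.2,0,0,-0.35,0,0,0]]]}}

```text
clock: 8.15
tool_pos: [0.5609, 0.2184, 0.2299]
eef_rot: [0.995, 0.104, 0.003, -0.002]
contact_force: [0.1, -0.1, -0.8]
opening: 0.601
```

```bash
python3 - <<'E'
from h import *
go([.48,.2012,.22],11.8)
cv2.imwrite("pics/w9.png",vision.snapshot('wrist')[:,:,::-1])
t=vision.snapshot('scene')[170:370,120:320,::-1]
cv2.imwrite("pics/s9.png",cv2.resize(t,None,fx=3,fy=3))
go([.48,.2012,.22],11.8)
E
```

```text
t 8.15 pos [0.5609 0.2184 0.2299] jaw 11.9 F [ 0.1 -0.1 -0.8] op 0.601 -> [-0.2759  0.0007  0.0311] [-0.001  -0.0022  0.0005] mm 83
t 8.25 pos [0.5593 0.2172 0.227 ] jaw 11.9 F [-0.8 -0.4 -0.8] op 0.6 -> [-0.2697 -0.0023  0.0231] [-0.0004 -0.0004  0.0005] mm 81
```

View pics/w9.png

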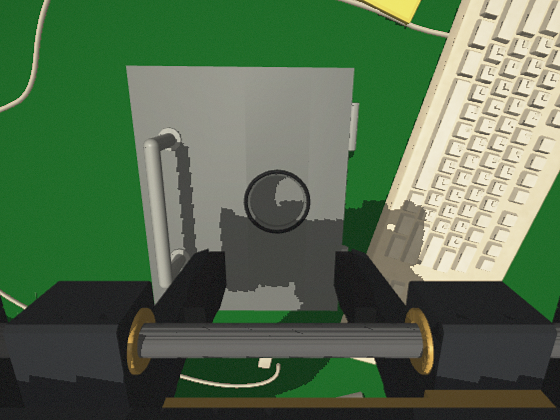

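View pics/s9.png

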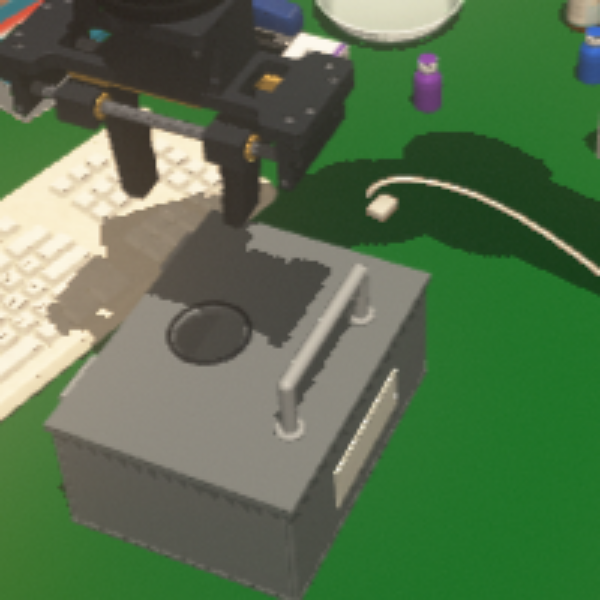

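The vial is neither in the gripper nor on the lid, so it went through. Next the handle at (.480,.2012).

{"api": "play_rows", "payload": {"deltas": [[[-0.2,-0.13,-0.001,0.01,0,0,0],[-0.2,-0.27,-0.002,0.023,0,0,0],[-0.2,-0.27,-0.002,0.15,0,0,0],[-0.2,-0.27,-0.002,0.15,0,0,0],[-0.2,-0.27,-0.002,0.15,0,0,0]]]}}

```text
clock: 8.88
tool_pos: [0.4804, 0.2014, 0.182]
eef_rot: [0.995, 0.104, 0.0, -0.001]
contact_force: [0.5, -0.5, 0.2]
opening: 0.598
```

```bash
python3 - <<'E'
from h import *
m=vision.camera_model('wrist')
cv2.imwrite("pics/w10.png",vision.snapshot('wrist')[:,:,::-1])
print(proj(m,[.48,.2012,.141]))
go([.48,.2012,.136],11.8)
t=vision.snapshot('scene')[170:370,120:320,::-1]
cv2.imwrite("pics/s10.png",cv2.resize(t,None,fx=3,fy=3))
go([.48,.2012,.136],11.8)
E
```

```text
[279.24360607 248.1647976 ]
t 8.93 pos [0.4807 0.2016 0.1824] jaw 11.9 F [-0.1 -0.5 -0. ] op 0.602 -> [-0.003   0.001   0.1546] [-0.0005 -0.0008  0.0004] mm 46
t 8.97 pos [0.4808 0.2017 0.1826] jaw 11.9 F [-0.  -0.1  0.7] op 0.599 -> [-0.0034  0.0013  0.1553] [-0.0006 -0.0009  0.0004] mm 47
```

View pics/w10.png

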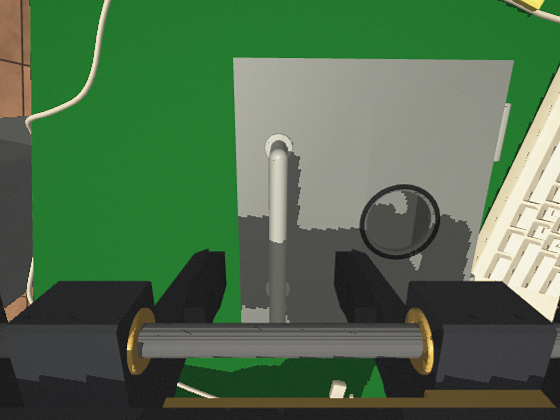

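View pics/s10.png

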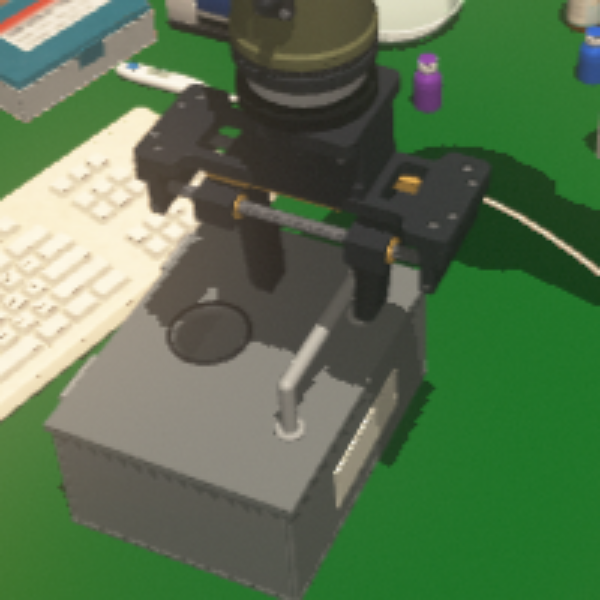

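The bar (column 278, predicted 279) lies midway between the jaws. Descending and gripping.

{"api": "play_rows", "payload": {"deltas": [[[-0.2,-0.003,0.001,0.06,0,0,0],[-0.2,-0.003,0.001,0.12,0,0,0],[-0.2,-0.003,0.001,0.155,0,0,0],[-0.2,-0.003,0.001,0.155,0,0,0],[-0.2,-0.003,0.001,0.155,0,0,0]]]}}

```text
clock: 9.6
tool_pos: [0.4805, 0.2016, 0.1367]
eef_rot: [0.995, 0.103, 0.002, -0.001]
contact_force: [0.6, 0.1, -0.0]
opening: 0.604
```

{"api": "play_rows", "payload": {"deltas": [[[1,0,0,0,0,0,0],[1,0,0,0,0,0,0],[1,0,0,0,0,0,0],[1,0,0,0,0,0,0],[1,0,0,0,0,0,0]]], "force": 25}}

```text
clock: 10.22
tool_pos: [0.4794, 0.2012, 0.1367]
eef_rot: [0.995, 0.104, 0.001, -0.001]
contact_force: [-3.6, -0.4, 4.0]
opening: 0.094
```

{"api": "play_rows", "payload": {"deltas": [[[1,0,0,0,0,0,0],[1,0,0,0,0,0,0],[1,0,0,0,0,0,0],[1,0,0,0,0,0,0],[1,0,0,0,0,0,0]]], "force": 30}}

```text
clock: 10.85
tool_pos: [0.4793, 0.2012, 0.1367]
eef_rot: [0.995, 0.103, 0.001, -0.001]
contact_force: [-1.1, 0.1, 3.7]
opening: 0.096
```

```bash
python3 - <<'E'
from h import *
H=np.array([.6121,.2287]);X=np.array([np.cos(.206),np.sin(.206)])
for d in [0,10,20,30,40,45]:
    t=np.radians(d);p=H+X*(-.135*np.cos(t)+.046*np.sin(t)); print(d,end=' ');go([*p,.09+.135*np.sin(t)+.046*np.cos(t)],11.8)
E
```

```text
0 t 10.85 pos [0.4793 0.2012 0.1367] jaw 11.9 F [-1.1  0.1  3.7] op 0.096 -> [0.002  0.0009 0.0023] [-0.0005 -0.0005  0.0004] mm 1
10 t 10.85 pos [0.4793 0.2012 0.1367] jaw 11.9 F [-1.1  0.1  3.7] op 0.096 -> [ 0.0356  0.0008 -0.0734] [-0.0005 -0.0005  0.0004] mm 24
20 t 10.85 pos [0.4793 0.2012 0.1367] jaw 11.9 F [-1.1  0.1  3.7] op 0.096 -> [ 0.0818  0.0008 -0.1422] [-0.0005 -0.0005  0.0004] mm 49
30 t 10.85 pos [0.4793 0.2012 0.1367] jaw 11.9 F [-1.1  0.1  3.7] op 0.096 -> [ 0.1393  0.0008 -0.2019] [-0.0005 -0.0005  0.0004] mm 74
40 t 10.85 pos [0.4793 0.2012 0.1367] jaw 11.9 F [-1.1  0.1  3.7] op 0.096 -> [ 0.2062  0.0008 -0.2507] [-0.0005 -0.0005  0.0004] mm 97
45 t 10.85 pos [0.4793 0.2012 0.1367] jaw 11.9 F [-1.1  0.1  3.7] op 0.096 -> [ 0.2427  0.0008 -0.2705] [-0.0005 -0.0005  0.0004] mm 109
```

The bar is gripped (opening 0.096, about 8.5 mm). Lifting along the arc in stages.

{"api": "play_rows", "payload": {"deltas": [[[1,0.015,0,-0.038,0,0,0],[1,0.034,0,-0.076,0,0,0],[1,0.056,0,-0.111,0,0,0],[1,0.08,0,-0.144,0,0,0],[1,0.08,0,-0.144,0,0,0]]]}}

```text
clock: 11.48
tool_pos: [0.5043, 0.2062, 0.1807]
eef_rot: [0.995, 0.103, 0.002, -0.001]
contact_force: [2.8, 1.0, -4.6]
opening: 0.094
```

```bash
cat >> h.py <<'E'
def arc(H=(.6121,.2287),yaw=.206):
    H=np.array(H);X=np.array([np.cos(yaw),np.sin(yaw)])
    s=get_state(); dx=(s['tool_pos'][:2]-H)@X; dz=s['tool_pos'][2]-.09
    print('radius',round(np.hypot(dx,dz)*1000,1),'vs 142.6; angle',round(np.degrees(np.arctan2(dz,-dx)-np.arctan2(.046,.135)),2))
    for d in [25,30,35,40,45]:
        t=np.radians(d);p=H+X*(-.135*np.cos(t)+.046*np.sin(t)); print(d,end=' ');go([*p,.09+.135*np.sin(t)+.046*np.cos(t)],11.8)
E
python3 - <<'E'
from h import *
cv2.imwrite("pics/s11.png",cv2.resize(vision.snapshot('scene')[150:370,120:340,::-1],None,fx=2.7,fy=2.7))
arc()
E
```

```text
radius 142.7 vs 142.6; angle 20.41
25 t 11.53 pos [0.5039 0.2061 0.1802] jaw 11.8 F [ 3.8  0.7 -6.1] op 0.093 -> [ 0.0255  0.0001 -0.0283] [-0.0006 -0.0012  0.0002] mm 11
30 t 11.53 pos [0.5039 0.2061 0.1802] jaw 11.8 F [ 3.8  0.7 -6.1] op 0.093 -> [ 0.0556  0.0001 -0.0568] [-0.0006 -0.0012  0.0002] mm 24
35 t 11.53 pos [0.5039 0.2061 0.1802] jaw 11.8 F [ 3.8  0.7 -6.1] op 0.093 -> [ 0.088   0.     -0.0826] [-0.0006 -0.0012  0.0002] mm 36
40 t 11.53 pos [0.5039 0.2061 0.1802] jaw 11.8 F [ 3.8  0.7 -6.1] op 0.093 -> [ 0.1226  0.     -0.1055] [-0.0006 -0.0012  0.0002] mm 49
45 t 11.53 pos [0.5039 0.2061 0.1802] jaw 11.8 F [ 3.8  0.7 -6.1] op 0.093 -> [ 0.1591 -0.     -0.1253] [-0.0006 -0.0012  0.0002] mm 61
```

View pics/s11.png

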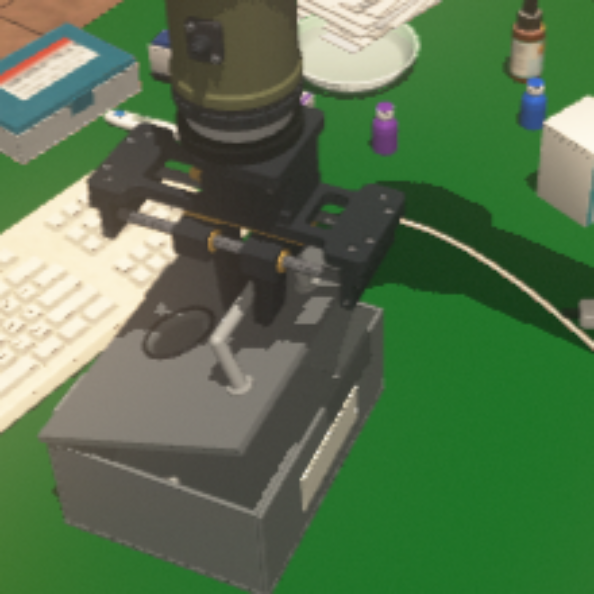

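The lid is rising with the bar, about 20° open; the radius of 142.7 mm matches the hinge geometry. Continuing.

{"api": "play_rows", "payload": {"deltas": [[[1,0.0255,0,-0.0285,0,0,0],[1,0.0555,0,-0.057,0,0,0],[1,0.088,0,-0.083,0,0,0],[1,0.123,0,-0.106,0,0,0],[1,0.123,0,-0.106,0,0,0]]]}}

```text
clock: 12.15
tool_pos: [0.5419, 0.2138, 0.2115]
eef_rot: [0.995, 0.103, 0.003, -0.002]
contact_force: [7.5, 3.0, -17.3]
opening: 0.094
```

```bash
python3 - <<'E'
from h import *
arc()
E
```

```text
radius 141.1 vs 142.6; angle 40.6
25 t 12.15 pos [0.5419 0.2138 0.2115] jaw 11.8 F [  7.5   3.  -17.3] op 0.094 -> [-0.1041 -0.0005  0.0752] [-0.0009 -0.0018 -0.0001] mm 39
30 t 12.15 pos [0.5419 0.2138 0.2115] jaw 11.8 F [  7.5   3.  -17.3] op 0.094 -> [-0.0739 -0.0006  0.0467] [-0.0009 -0.0018 -0.0001] mm 26
35 t 12.15 pos [0.5419 0.2138 0.2115] jaw 11.8 F [  7.5   3.  -17.3] op 0.094 -> [-0.0414 -0.0007  0.021 ] [-0.0009 -0.0018 -0.0001] mm 14
40 t 12.15 pos [0.5419 0.2138 0.2115] jaw 11.8 F [  7.5   3.  -17.3] op 0.094 -> [-0.0068 -0.0008 -0.0018] [-0.0009 -0.0018 -0.0001] mm 2
45 t 12.15 pos [0.5419 0.2138 0.2115] jaw 11.8 F [  7.5   3.  -17.3] op 0.094 -> [ 0.0297 -0.0009 -0.0215] [-0.0009 -0.0018 -0.0001] mm 11
```

{"api": "play_rows", "payload": {"deltas": [[[1,0.015,0,-0.008,0,0,0],[1,0.029,0,-0.017,0,0,0],[1,0.029,0,-0.017,0,0,0],[1,0.029,0,-0.017,0,0,0]]]}}

```text
clock: 12.65
tool_pos: [0.5507, 0.2155, 0.2159]
eef_rot: [0.995, 0.103, 0.002, -0.002]
contact_force: [5.0, 3.2, -15.8]
opening: 0.09
```

```bash
python3 - <<'E'
from h import *
arc()
for n in ['scene','top','wrist']:
    cv2.imwrite(f"pics/{n}12.png",vision.snapshot(n)[:,:,::-1])
a=cv2.imread('pics/scene12.png');cv2.imwrite("pics/s12.png",cv2.resize(a[150:370,120:340],None,fx=2.7,fy=2.7))
arc()
E
```

```text
radius 140.7 vs 142.6; angle 44.68
25 t 12.65 pos [0.5507 0.2155 0.2159] jaw 11.8 F [  5.    3.2 -15.8] op 0.09 -> [-0.1342 -0.0008  0.0898] [-0.001  -0.0017 -0.0001] mm 48
30 t 12.65 pos [0.5507 0.2155 0.2159] jaw 11.8 F [  5.    3.2 -15.8] op 0.09 -> [-0.1041 -0.0009  0.0613] [-0.001  -0.0017 -0.0001] mm 36
35 t 12.65 pos [0.5507 0.2155 0.2159] jaw 11.8 F [  5.    3.2 -15.8] op 0.09 -> [-0.0715 -0.001   0.0356] [-0.001  -0.0017 -0.0001] mm 24
40 t 12.65 pos [0.5507 0.2155 0.2159] jaw 11.8 F [  5.    3.2 -15.8] op 0.09 -> [-0.0369 -0.001   0.0128] [-0.001  -0.0017 -0.0001] mm 12
45 t 12.65 pos [0.5507 0.2155 0.2159] jaw 11.8 F [  5.    3.2 -15.8] op 0.09 -> [-0.0004 -0.0011 -0.0069] [-0.001  -0.0017 -0.0001] mm 2
radius 140.7 vs 142.6; angle 44.67
25 t 12.8 pos [0.5507 0.2155 0.2159] jaw 11.8 F [  5.9   2.3 -17.2] op 0.085 -> [-0.1341 -0.0008  0.0898] [-0.001  -0.0017 -0.0001] mm 48
30 t 12.8 pos [0.5507 0.2155 0.2159] jaw 11.8 F [  5.9   2.3 -17.2] op 0.085 -> [-0.104  -0.0009  0.0613] [-0.001  -0.0017 -0.0001] mm 36
35 t 12.8 pos [0.5507 0.2155 0.2159] jaw 11.8 F [  5.9   2.3 -17.2] op 0.085 -> [-0.0715 -0.001   0.0356] [-0.001  -0.0017 -0.0001] mm 24
40 t 12.8 pos [0.5507 0.2155 0.2159] jaw 11.8 F [  5.9   2.3 -17.2] op 0.085 -> [-0.0368 -0.0011  0.0128] [-0.001  -0.0017 -0.0001] mm 12
45 t 12.8 pos [0.5507 0.2155 0.2159] jaw 11.8 F [  5.9   2.3 -17.2] op 0.085 -> [-0.0003 -0.0012 -0.007 ] [-0.001  -0.0017 -0.0001] mm 2
```

View pics/s12.png

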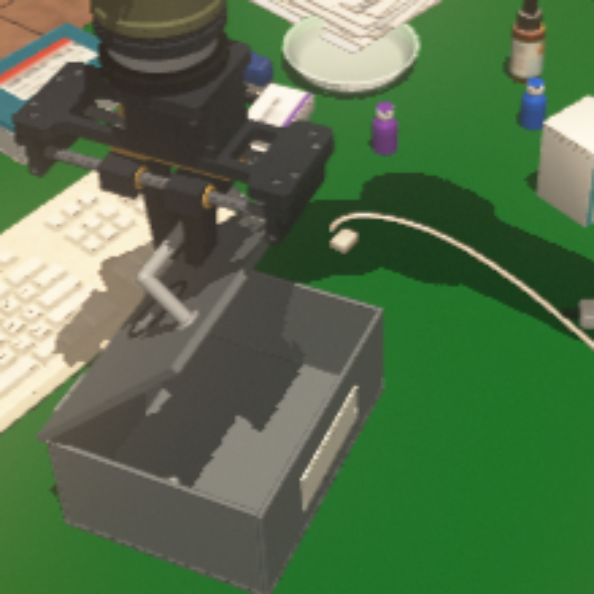

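View pics/top12.png

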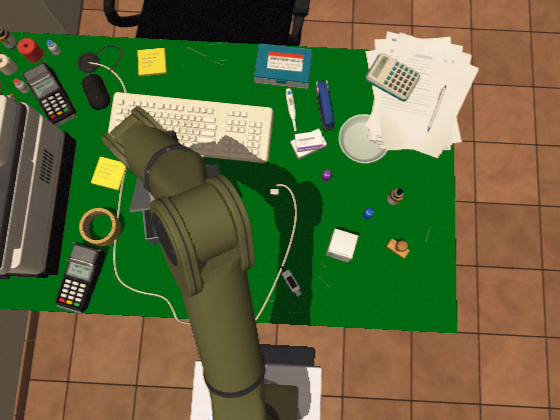

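View pics/wrist12.png

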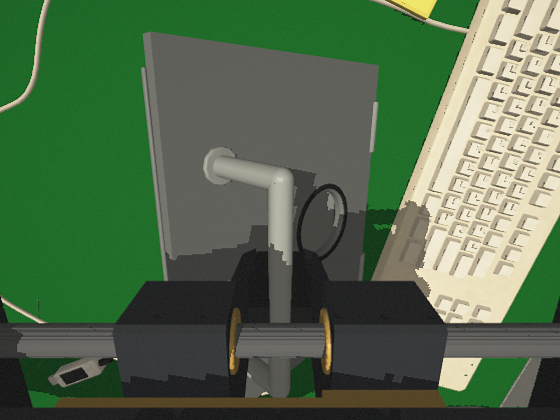

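The lid is near 45° and nothing else has moved: the dropper, stamp, carton and decoys are at their old pixels. There is about 17 N of radial preload, so I relax the target inward.

{"api": "play_rows", "payload": {"deltas": [[[1,0.001,0,0.003,0,0,0],[1,0.001,0,0.003,0,0,0],[1,0.001,0,0.003,0,0,0]]]}}

```text
clock: 13.18
tool_pos: [0.5505, 0.2155, 0.2156]
eef_rot: [0.995, 0.103, 0.002, -0.002]
contact_force: [-2.9, -1.5, -0.3]
opening: 0.085
```

```bash
python3 - <<'E'
from h import *
a=vision.snapshot('scene')[:,:,::-1]
cv2.imwrite("pics/s13.png",cv2.resize(a[220:350,130:270],None,fx=5,fy=4.6,interpolation=cv2.INTER_CUBIC))
s=get_state();print(s['tool_pos'],s['contact_force'],s['opening'])
ms=vision.camera_model('scene')
# expected corners of lid (front edge: x=-0.162..) for angles
H=np.array([.6121,.2287,.09]);yaw=.206;X=np.array([np.cos(yaw),np.sin(yaw),0]);Y=np.array([-X[1],X[0],0]);Z=np.array([0,0,1])
def P(x,y,z,d):
    t=np.radians(d);return H+X*(x*np.cos(t)+z*np.sin(t))+Y*y+Z*(-x*np.sin(t)+z*np.cos(t))
for d in [41,43,45,47,49]:
    f=lambda q:((q-[130,220])*[5,4.6]).round()
    print(d,[f(proj(ms,P(*c,d))) for c in [(-.164,.102,.007),(-.164,-.102,.007),(-.135,.05,.046)]])
E
```

```text
[0.5505049  0.21553538 0.21557177] [-1.58116597 -0.79215311 -2.24540153] 0.08963764637239299
41 [array([297., 325.]), array([561., -26.]), array([244., 168.])]
43 [array([285., 314.]), array([551., -36.]), array([232., 160.])]
45 [array([272., 303.]), array([541., -46.]), array([220., 152.])]
47 [array([259., 292.]), array([530., -56.]), array([207., 145.])]
49 [array([245., 281.]), array([519., -66.]), array([195., 137.])]
```

View pics/s13.png

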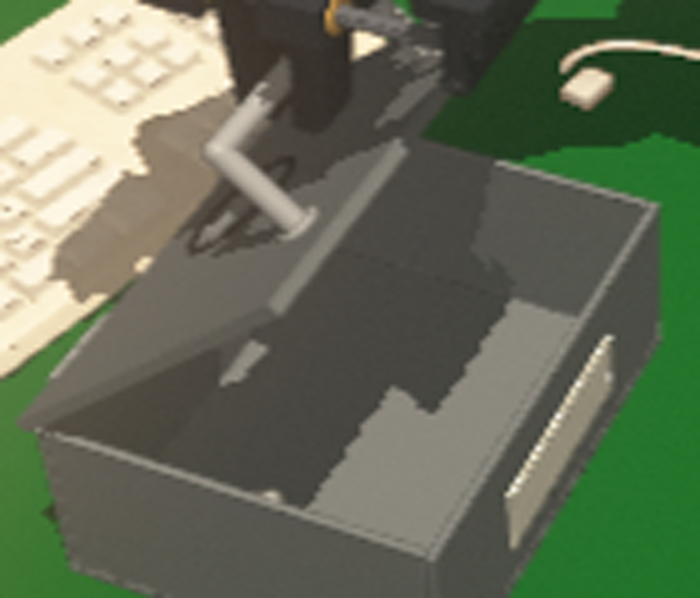

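The lid corner is at (272,305) and the bar corner at (213,150); both match the 45° prediction, (272,303) and (220,152). The preload is down to about 2 N. I check what shows over the left wall at (272,495), then that the pose holds steady.

{"api": "play_rows", "payload": {"deltas": [[[1,0,0,0,0,0,0],[1,0,0,0,0,0,0],[1,0,0,0,0,0,0],[1,0,0,0,0,0,0],[1,0,0,0,0,0,0]]]}}

```text
clock: 13.85
tool_pos: [0.5506, 0.2156, 0.2156]
eef_rot: [0.995, 0.103, 0.002, -0.002]
contact_force: [-0.7, -1.3, -2.5]
opening: 0.085
```

```bash
python3 - <<'E'
from h import *
s=get_state();print(s['clock'],s['tool_pos'],s['contact_force'],s['opening'],abs(s['qd']).max())
ms=vision.camera_model('scene')
a=vision.snapshot('scene')
u,v=130+272/5,220+495/4.6
print(u,v,a[int(v)-3:int(v)+3,int(u)-3:int(u)+4].tolist())
X=np.array([np.cos(.206),np.sin(.206)]);Y=np.array([-X[1],X[0]]);C=np.array([.6121,.2287])-.08*X
for z in [.09,.055,.03,.01]:
    p=onz(ms,u,v,z)[:2]-C; print(z,'box xy',(p@X).round(3),(p@Y).round(3))
cv2.imwrite("pics/s14.png",cv2.resize(a[310:345,160:220,::-1],None,fx=10,fy=10,interpolation=cv2.INTER_CUBIC))
E
```

```text
13.85 [0.55057062 0.21555937 0.215599  ] [-0.6737606  -1.27728785 -2.50860321] 0.0849422050567612 0.0020663734289772563
184.4 327.60869565217394 [[[73, 71, 65], [72, 71, 64], [72, 71, 64], [71, 71, 64], [70, 70, 63], [71, 70, 64], [70, 70, 64]], [[73, 73, 66], [72, 71, 64], [73, 72, 65], [75, 74, 67], [71, 70, 63], [70, 70, 62], [71, 70, 63]], [[82, 79, 71], [85, 82, 73], [94, 92, 83], [107, 104, 94], [88, 86, 78], [73, 72, 65], [70, 70, 64]], [[116, 111, 100], [132, 125, 112], [179, 171, 154], [190, 182, 164], [148, 141, 128], [90, 89, 81], [71, 71, 64]], [[144, 139, 130], [139, 136, 126], [141, 136, 126], [166, 159, 146], [153, 147, 133], [104, 101, 91], [73, 73, 67]], [[105, 102, 95], [131, 128, 118], [141, 139, 127], [146, 143, 132], [139, 137, 126], [116, 113, 105], [89, 88, 81]]]
0.09 box xy -0.014 0.095
0.055 box xy 0.002 0.073
0.03 box xy 0.014 0.057
0.01 box xy 0.023 0.044
```

View pics/s14.png

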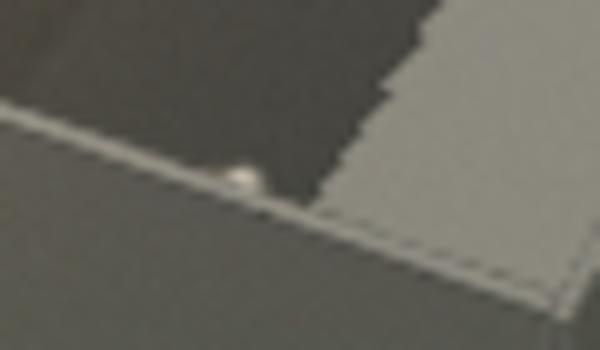

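A warm-white spot (240,180 in the crop) shows just inside the left wall: the vial's edge, inside the box. The arm is at rest and the reading is steady, so I hand in.

```bash
python3 - <<'E'
from plant import r
print(r.finish_job())
E
```

```text
the job is handed in; nothing more can be done
None
```

I dropped the white, blue-capped vial through the hole in the closed lid. Then I gripped the bar, raised the lid to about 45° and handed in with the gripper still holding it at rest, at about 13.9 s.

- **Lid angle:** The tool position gave about 44.7° and the lid corner in the scene picture fits 45°. The bar's corner was about 7 px off in the enlarged crop, nearer 46°. The measured radius came out about 2 mm shorter than my hinge estimate.
- **Grip:** The opening read 0.085 (about 7.5 mm), less than the 10 mm bar; it read 0.096 when I first gripped. A pull of about 17 N on the raised lid was relaxed to about 2.5 N before hand-in.
- **Vial:** After release it was neither in the gripper nor on the lid. Only a small white spot just inside the left wall shows it in the box; I never saw the whole vial there.
- **Other things:** In the top view at 45°, the dropper, stamp, carton and coloured vials were where they had been at the start.

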